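Rebuild the juice strainer: disc, spacer, locking cap

TASK

Put the washed juice strainer back together on its stand: first the strainer disc over the post with its collar up, then the plain spacer ring on top of it, then the slotted cap. The cap must be locked: let the cross-pin on the post come up through the cap's slot, press the cap down gently against the sprung seat, turn it clockwise and let it rise so that the pin lies in the cap's groove and keeps the stack pressed down. Never force the cap when it meets resistance, and leave the mug and the little spice jar where they are.

Things in the scene. Friction and masses are not known exactly. Their poses are not given: they have to be found in the camera images.
- stand: Fixed stand: grey round foot, 130 mm across, 14 mm high, with an upright steel post in its middle, 34 mm thick up to 95 mm above the origin. Round the post slides a sprung seat ring, 68 mm across, its top 26 mm above the origin when free; it can go down 10 mm and carries what is stacked on it. Origin: centre of the foot's underside, z up
- pin_centre (a point): Middle of the round cross-pin (6 mm thick, 32 mm long, level) on a 6 mm neck above the post, 112 mm above the stand's origin; pin top at 115 mm. The pin lies within 0.55 rad of the stand's x axis, at an angle that differs each time and is NOT reported (this point's axes are the stand's): see it or find it by feel. The pin does not turn with the cap
- seat (a joint): How far the sprung seat is pressed down, m: 0 free (also under the whole stack's weight), 0.010 at its hard stop. The spring pushes up with 6 N at 0, 7.5 N at 0.003, 9.5 N at 0.007. To turn the cap from slot to groove press it to between 0.007 and 0.010; with the pin in the groove it stays at about 0.003
- disc: steel strainer disc: perforated plate 110 mm across and 5 mm thick with a low rim, and on it a round collar 56 mm across whose top is 30 mm above the underside; bore 37 mm through both. Grasp it by the collar. Origin: centre of the underside, z up; starts collar up. 0.14 kg
- spacer: plain steel ring, 56 mm across, bore 37 mm, 30 mm high, same both ways up. Origin: centre of the underside. 0.09 kg
- cap: Grey ribbed round cap, 60 mm across, 30 mm high, 0.12 kg. Skirt bore 37 mm, 21 mm deep from below. Origin: centre of the underside, z up. Its x axis runs along the slot in its top. On the stack with the pin up through the slot its underside is 86 mm above the stand's origin; with the slot not over the pin it rests on the pin at 94 mm; locked it is at 83 mm
- cap_top (a point): Centre of the cap's upper face, 30 mm above its origin, same axes. The top is 9 mm thick. A slot goes right through it along x, 7.6 mm wide, 37 mm long; a groove 7.6 mm wide and 4 mm deep lies 45 degrees counter-clockwise (from above) of the slot. Both are the same after half a turn. To lock: slot over pin, press 7 to 10 mm, turn 45 degrees clockwise, let up 4 mm. Over 35 N on it fails
- mug: patterned white mug with handle, 95 mm high, a bystander. Origin: centre of the underside
- jar: small spice jar, 43 mm across and 67 mm high, a bystander. Origin: centre of the underside
Mind the look-alikes: they are no part of the job. Leave any green or yellow look-alike of the spacer alone.

How it is judged (in metres and radians):
On the way, in this order (a step that is already met when the one before it is completed fails the run):
1. the disc lies flat on the free seat, round the post, collar up (horizontal distance between disc and stand below 0.006 m and z of disc in the frame of stand below 0.029 m and angle between disc's own z axis and vertical below 0.06 rad), for 0.2 s.
2. the spacer sits on the disc's collar, round the post (horizontal distance between spacer and stand below 0.006 m and z of spacer in the frame of stand below 0.059 m and z of spacer in the frame of disc above 0.027 m), for 0.2 s.
3. the cap has dropped over the pin on top of the spacer (horizontal distance between cap and stand below 0.006 m and z of cap in the frame of stand below 0.089 m and z of cap in the frame of spacer above 0.027 m), for 0.05 s.
At the end, for the whole second after the job is handed in: Disc, spacer and cap are stacked in this order round the post, each within 6 mm of its axis and resting on the one below; the cap is level, at rest and, unheld, locked under the pin so that the seat stays pressed down 1.8 to 4.8 mm (3 mm when the pin lies in the groove) (value of joint seat between 0.0018 and 0.0048 m and horizontal distance between each of disc, spacer, cap and stand below 0.006 m and z of disc in the frame of stand below 0.0255 m and z of spacer in the frame of disc above 0.027 m and z of cap in the frame of spacer above 0.027 m and z of cap in the frame of stand below 0.0855 m and angle between cap's own z axis and vertical below 0.09 rad and linear speed of cap below 0.01 m/s); the robot touches nothing.
It fails at once if the cap was forced: more than 35 N between the cap and the stand or its pin (contact force between cap and stand above 35 N).
It fails at once if the stack was forced: more than 35 N between the cap and the spacer (contact force between cap and spacer above 35 N).
It fails at once if the mug was pushed more than 3 cm or knocked over (distance of mug from where it was at the start of the episode above 0.03 m or angle between mug's own z axis and vertical above 0.6 rad).
It fails at once if the spice jar was pushed more than 3 cm or knocked over (distance of jar from where it was at the start of the episode above 0.03 m or angle between jar's own z axis and vertical above 0.6 rad).
It also fails if it takes over 72 s, if anything falls off the work surface, if the arm or the gripper's body presses on something with over 40 N, if the wrist force passes 120 N, or if a joint passes its speed limit or range.

ROBOT

A 7-joint arm with a two-finger parallel gripper is mounted at the origin on a cart in front of the work surface, level with it; the furniture and walls round the work are solid. World frame = base frame: x ahead of the robot, y to its left, z up, the work surface at z = 0. Lengths are in m, angles in degrees, forces in N, time in s.
With the tool pointing down it reaches from about 0.425 to 0.825 m from the base axis. Payload 3.6 kg.
Tool frame: the origin (TCP) lies between the finger pads; the fingertips stand 19 mm ahead of it and the grasp point (between the pads) is the TCP; z points along the fingers, y is the direction in which the jaws open and shut (so a half turn about z gives the same grasp; the last joint's range is limited). The gripper opens to 93 mm and grips with 3 to 60 N. Pads are 15 mm wide; open, the fingers measure 128 mm over their backs; the gripper's body (75 mm by 188 mm) begins 65 mm behind the grasp point.
Start: joints at [73.94, 35.231, -0.722, 81.555, 0.464, 63.22, -2.315], TCP at [0.163, -0.629, 0.238] pointing down, gripper open.
Joint ranges: [-178.69, 178.69], [-17.37, 117.87], [-77.05, 75.6], [15.02, 138.74], [-78.02, 258.01], [0.78, 113.62], [-162.83, 162.83]. Speed limits (degrees/s): [159.86, 159.86, 180, 180, 180, 180, 180].

INTERFACE

Orientations are given as a 3x3 rotation matrix whose columns are the frame's x, y, z axes.
In Python, from plant import r, read_state, cams gives the robot as it stands. Calls block until the motion is done:
- r.reach(position, orientation): joint-space move of the TCP to a pose.
- r.movel(position, velocity=0.15, frame=None, f_stop=None): straight line of the TCP; frame=None keeps the orientation; velocity is the mean speed in m/s. With f_stop (N) it stops when the force on the tool has changed by that much, and returns True; else False.
- r.goto_joints(angles): joint-space move.
- r.grip(opening, force=None): opening from 0.0 (shut) to 1.0 (fully open); force is the grip in N (None keeps the last); returns when the fingers have stopped.
- r.sleep(seconds).
- r.solve_ik(position, orientation): joint angles nearest the present ones, or None.
- read_state(): the state.
- cams.camera(name): name is "side" or "top" or "wrist"; returns a dict with "color" (420x560x3 uint8, red, green, blue), "depth" (420x560 float32, m along the optical axis (not along the pixel's ray), 0 where there is no reading), "fov_y" (degrees; the focal length in pixels is half the picture's height over the tangent of half this angle, whatever the lens; pixels are square), "cx", "cy" (the principal point, pixels), "T" (4x4, takes a point from camera to world coordinates). Camera axes: x right, y up, looking along -z (the intrinsics and any distortion apply to the point x, -y, -z); pixel columns grow to the right and rows downward; lengths in m; the calibration is good to about 2 mm. A picture is of the moment at which its call begins.
A pose or a line that the arm cannot do raises r.Unreachable and nothing moves.
- r.sign_off(): hands the job in, once; it reports no verdict.
The state is a dict: "clock": time; "joints": joint angles; "qd": joint speeds; "joint_torque": joint torques, N m; "position": TCP position; "eef_rot": TCP orientation; "ft_force": force on the tool from outside, world axes, zero at the start; "moment": the same for the moment, N m; "width": opening from 0.0 (shut) to 1.0 (fully open).
Only numpy, scipy, OpenCV 4.12 (cv2) and the standard library are available. Lean on these libraries where they do the work, as an engineer would, in place of code of your own. Each camera call takes 0.05 s, during which the arm holds its last target. There are 200 camera calls.

## Working session

There is one attempt and no reset: what is moved stays moved. The work goes in short steps, each a Python script; the robot and the scene stay as the last script left them, time stands still between calls to the robot, and variables do not carry over. Pictures are saved under pics/ and viewed, about 8 in all and at most 12, crops included, and the job is handed in when it is done.

```bash
ls; mkdir -p pics
cat > h.py <<'E'
import numpy as np, cv2
from plant import r, read_state, cams
def shot(name, save=None):
    c=cams.camera(name)
    if save: cv2.imwrite(f'pics/{save}.png', c['color'][:,:,::-1])
    return c
def foc(c): return c['color'].shape[0]/2/np.tan(np.radians(c['fov_y']/2))
def cloud(c):
    f=foc(c); d=c['depth']; v,u=np.mgrid[:d.shape[0],:d.shape[1]]
    p=np.stack([(u-c['cx'])*d/f,-(v-c['cy'])*d/f,-d],-1)
    return p@c['T'][:3,:3].T+c['T'][:3,3]
def ray(c,u,v,z):
    f=foc(c); d=c['T'][:3,:3]@np.array([(u-c['cx'])/f,-(v-c['cy'])/f,-1]); o=c['T'][:3,3]
    return o+d*(z-o[2])/d[2]
def down(a): # tool down, jaw axis y at world angle a (deg)
    a=np.radians(a); y=np.array([np.cos(a),np.sin(a),0]); z=np.array([0,0,-1.]); return np.column_stack([np.cross(y,z),y,z])
E
python3 - <<'E'
from h import *
for n in ('top','side'):
    c=shot(n,n+'0'); print(n,[k for k in c],c['fov_y'],c['cx'],c['cy'],c['T'].round(3).tolist(), {k:c[k] for k in c if k not in('color','depth','T')})
    np.savez(f'{n}0.npz',**c)
print(read_state())
E
```

```text
pics
top ['color', 'depth', 'fov_y', 'cx', 'cy', 'T'] 51.65318711662736 277.2954004594777 207.3723689498635 [[0.003, 0.998, -0.059, 0.437], [-1.0, 0.003, -0.004, -0.087], [-0.004, 0.059, 0.998, 1.2], [0.0, 0.0, 0.0, 1.0]] {'fov_y': 51.65318711662736, 'cx': 277.2954004594777, 'cy': 207.3723689498635}
side ['color', 'depth', 'fov_y', 'cx', 'cy', 'T'] 49.68520909335733 273.2292140938649 202.70950512559813 [[-0.884, -0.414, 0.216, 0.789], [0.466, -0.769, 0.437, 0.42], [-0.015, 0.487, 0.873, 1.113], [0.0, 0.0, 0.0, 1.0]] {'fov_y': 49.68520909335733, 'cx': 273.2292140938649, 'cy': 202.70950512559813}
{'clock': 0.1, 'joints': array([73.94098434, 35.2836055 , -0.72277449, 81.62885836,  0.4658798 ,
       63.22053341, -2.31526583]), 'qd': array([ 0.01596503, -0.0002082 ,  0.03560128, -0.15049226, -0.03901791,
        0.03294728,  0.01338261]), 'joint_torque': array([ 2.97805991e-04, -4.60039687e+01,  2.09815800e-01, -1.66243780e+01,
       -6.11978257e-02,  1.69627229e-02,  9.47168701e-05]), 'position': array([ 0.16303349, -0.62854928,  0.23661714]), 'eef_rot': array([[ 9.67952348e-01,  2.51133157e-01, -6.24200676e-04],
       [ 2.51133927e-01, -9.67949888e-01,  2.18304335e-03],
       [-5.59604047e-05, -2.26983991e-03, -9.99997422e-01]]), 'ft_force': array([ 0.30388656, -0.14177319,  0.73681104]), 'moment': array([-0.02850879,  0.01306604, -0.01384556]), 'width': 0.9985993037543283}
```

View pics/top0.png

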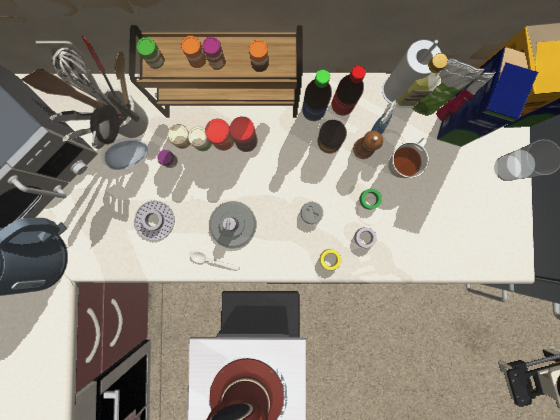

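View pics/side0.png

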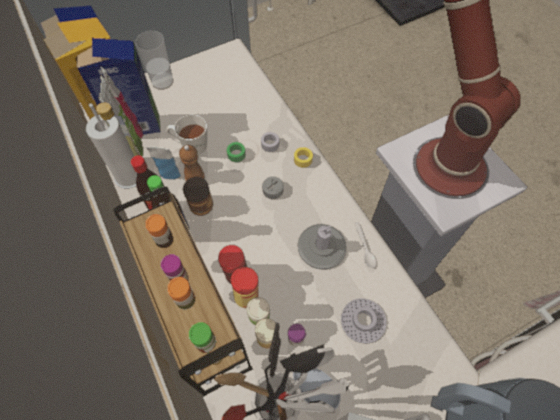

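The top view shows the stand at (232,225), disc at (154,221), cap at (311,214) and the true grey spacer at (365,238). The green ring is at (371,199), the yellow ring at (330,260), and the jar is probably the purple lid at (166,158). The side view agrees. Next I get rough positions and a close look from the wrist camera.

Run:
```python
from h import *
c=dict(np.load('top0.npz')); s=dict(np.load('side0.npz'))
for n,u,v,z,us,vs in (('stand',232,225,.115,325,232),('disc',154,220.5,.03,366,319),('cap',311,214,.03,272,187),('spacer',365,238,.03,270,141)):
    print(n,ray(c,u,v,z).round(4),ray(s,us,vs,z).round(4))
p=ray(c,232,225,.0)[:2]
p=ray(c,232,226,.014)
print('foot',p)
q=r.solve_ik([p[0],p[1],.30],down(90)); print(q)
r.reach([p[0]-.0,p[1],.30],down(90) if q is not None else down(-90))
w=shot('wrist','w1'); np.savez('w1.npz',**w); st=read_state()
print(w['fov_y'],w['cx'],w['cy'],w['T'].round(4).tolist(),st['position'],st['joints'],st['clock'])
R=st['eef_rot']; print('cam in tool', R.T@(w['T'][:3,3]-st['position']), (R.T@w['T'][:3,:3]).round(4))
```

```text
stand [0.457  0.0309 0.115 ] [0.4695 0.0525 0.115 ]
disc [0.4702 0.2508 0.03  ] [0.4745 0.2641 0.03  ]
cap [ 0.4889 -0.1729  0.03  ] [ 0.5008 -0.1676  0.03  ]
spacer [ 0.4247 -0.3179  0.03  ] [ 0.4321 -0.3111  0.03  ]
foot [0.4561967  0.04176857 0.014     ]
[ 38.86108996  26.45486753 -68.40500601 104.91550692  26.71880772
  67.11531963  51.63711927]
69.9199256027865 279.7159868832666 211.11131741541678 [[0.0025, -0.9647, -0.2632, 0.3838], [1.0, 0.0024, 0.0006, 0.041], [0.0001, -0.2632, 0.9647, 0.4474], [0.0, 0.0, 0.0, 1.0]] [0.45646896 0.04085296 0.29975537] [ 38.90865961  26.48194167 -68.33196269 104.89700572  26.72533337
  67.11925116  51.63309211] 2.75
cam in tool [ 7.27435955e-02 -2.41193093e-05 -1.47648354e-01] [[-3.000e-04  9.646e-01  2.636e-01]
 [ 1.000e+00  4.000e-04 -1.000e-04]
 [-2.000e-04  2.636e-01 -9.646e-01]]
```

View pics/w1.png

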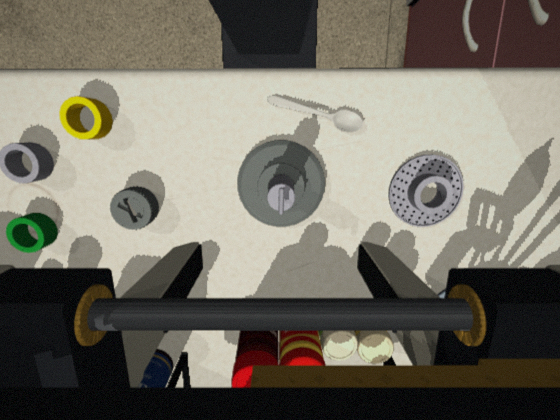

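The wrist view shows the disc collar at (431,193), the cap at (134,207) with its slot and groove visible, and the grey spacer at (20,162). The post top and pin are at (281,199), with the pin near the world x direction. Depth from this single view gives the centres.

```bash
cat >> h.py <<'E'
def band(P,c,xy,rad,z0,z1):
    """circle fit (enclosing) in world xy of cloud points in height band near xy"""
    m=(np.hypot(P[...,0]-xy[0],P[...,1]-xy[1])<rad)&(P[...,2]>z0)&(P[...,2]<z1)&(c['depth']>0)
    q=P[m]
    if len(q)<10: return None
    (x,y),R=cv2.minEnclosingCircle(q[:,:2].astype(np.float32))
    return np.round([x,y,R,*q.mean(0),len(q)],4)
E
python3 - <<'E'
from h import *
w=dict(np.load('w1.npz')); P=cloud(w)
for u,v in ((281,195),(273,199),(431,193),(455,193),(431,175),(134,207),(20,148),(83,102),(300,150),(215,100)): print(u,v,P[v,u].round(4))
for n,u,v,z,rad,b in (('post',281,197,.095,.03,(.085,.105)),('pin',281,197,.11,.03,(.108,.12)),('foot',281,183,.014,.08,(.010,.018)),('disc',431,193,.03,.045,(.024,.036)),('plate',431,190,.005,.07,(.003,.012)),('cap',134,207,.03,.045,(.024,.036)),('spacer',20,162,.03,.045,(.024,.036)),('spoon',345,119,.01,.05,(.004,.03))):
    g=ray(w,u,v,z); print(n,g[:2].round(4),band(P,w,g,rad,*b))
E
```

```text
281 195 [0.4557 0.0423 0.1148]
273 199 [0.4649 0.0327 0.0946]
431 193 [4.779e-01 2.706e-01 1.000e-04]
455 193 [0.4768 0.3038 0.0055]
431 175 [0.447  0.2553 0.0233]
134 207 [ 0.4907 -0.1677  0.0314]
20 148 [ 0.4077 -0.3128  0.03  ]
83 102 [ 0.3489 -0.2161  0.031 ]
300 150 [0.4123 0.0697 0.0146]
215 100 [ 3.441e-01 -4.960e-02 -1.000e-04]
post [0.4624 0.0424] [4.629e-01 4.190e-02 1.690e-02 4.610e-01 4.180e-02 9.520e-02 5.010e+02]
pin [0.459  0.0423] [4.629e-01 4.170e-02 1.560e-02 4.629e-01 4.190e-02 1.150e-01 1.400e+02]
foot [0.4595 0.0427] [4.630e-01 4.190e-02 6.480e-02 4.586e-01 4.180e-02 1.430e-02 4.205e+03]
disc [0.4716 0.2552] [4.738e-01 2.581e-01 2.820e-02 4.737e-01 2.574e-01 3.010e-02 7.740e+02]
plate [0.4723 0.2675] [4.682e-01 2.688e-01 6.710e-02 4.712e-01 2.552e-01 6.200e-03 2.949e+03]
cap [ 0.491  -0.1684] [ 4.955e-01 -1.747e-01  3.130e-02  4.944e-01 -1.733e-01  2.990e-02
  1.307e+03]
spacer [ 0.4266 -0.3172] [ 4.289e-01 -3.194e-01  2.840e-02  4.280e-01 -3.179e-01  2.950e-02
  9.080e+02]
spoon [0.3704 0.132 ] [3.684e-01 1.198e-01 3.780e-02 3.710e-01 1.273e-01 7.600e-03 4.850e+02]
```

Stand centre is (0.463, 0.042), agreed by the foot, post and pin. Now the disc: re-look directly above it so calibration errors cancel, then grasp, lift and re-measure.

```bash
cat >> h.py <<'E'
S=np.array([.463,.0418])
def pin_angle(P,w):
    m=(np.hypot(P[...,0]-S[0],P[...,1]-S[1])<.03)&(P[...,2]>.109)&(P[...,2]<.12)
    q=P[m][:,:2].astype(np.float32); (c,s,a)=cv2.minAreaRect(q)
    vx,vy,_,_=cv2.fitLine(q,cv2.DIST_L2,0,.01,.01).ravel(); return np.degrees(np.arctan(vy/vx)),c,s,len(q)
def fz(): return read_state()['ft_force'].round(2)
E
python3 - <<'E'
from h import *
w=dict(np.load('w1.npz')); P=cloud(w); print('pin',pin_angle(P,w))
r.reach([.474,.258,.30],down(90)); r.grip(.73)
w=shot('wrist'); P=cloud(w); b=band(P,w,[.474,.258],.045,.024,.036); print(b, read_state()['position'])
m=(np.hypot(P[...,0]-b[0],P[...,1]-b[1])<.057)&(np.hypot(P[...,0]-b[0],P[...,1]-b[1])>.045); print('rim z',np.percentile(P[m][:,2],[50,95,99]))
x,y=b[:2]
r.reach([x,y,.10],down(90)); f0=fz()
hit=r.movel([x,y,.031],velocity=.08,f_stop=6); print('hit',hit,read_state()['position'],f0,fz())
if not hit:
    r.grip(0,force=25); s=read_state(); print('width',s['width'],s['position'],fz())
    r.movel([x,y,.18],velocity=.15); s=read_state(); print(s['width'],s['position'],fz()); shot('wrist','w2')
print(read_state()['joints'].round(1),read_state()['clock'])
E
```

```text
pin (np.float32(-2.7086897), (0.46292373538017273, 0.04174477607011795), (0.0057621002197265625, 0.030736584216356277), 140)
[4.744e-01 2.582e-01 2.800e-02 4.736e-01 2.584e-01 3.030e-02 7.080e+02] [0.47396742 0.25799274 0.30001607]
rim z [0.389539   0.40405699 0.40546357]
hit False [0.47461945 0.25858725 0.03136957] [-0.2   0.    0.28] [ 0.56  0.48 -0.06]
width 0.6045069201626089 [0.47468308 0.25841515 0.0314598 ] [ 0.08 -0.54  1.66]
0.6035534469837732 [0.47395149 0.25754517 0.17903523] [-0.24  0.38 -1.73]
[  2.4  39.2 -54.6 103.2  37.5  57.9  22.7] 7.7
```

```bash
cat >> h.py <<'E'
def settle(xy,z,R,n=2):
    """move to xy,z and correct the residual; returns commanded xy"""
    c=np.array(xy,float); r.reach([*c,z],R)
    for _ in range(n):
        r.sleep(.15); e=np.array(xy)-read_state()['position'][:2]; c=c+e; r.movel([*c,z],velocity=.05,frame=R)
    return c
def rep(t=''):
    s=read_state(); print(t,s['position'].round(4),s['ft_force'].round(2),s['moment'].round(2),round(s['width'],3),'t',round(s['clock'],1))
E
python3 - <<'E'
from h import *
R=down(90)
c=settle(S,.20,R); rep('above')
hit=r.movel([*c,.075],velocity=.08,f_stop=4); rep(f'hit {hit}')
if not hit:
    hit=r.movel([*c,.056],velocity=.03,f_stop=4); rep(f'hit {hit}')
E
```

```text
above [0.463  0.0418 0.2001] [-0.1  -0.05 -1.1 ] [ 0.07 -0.17 -0.  ] 0.604 t 9.4
hit False [0.4633 0.0417 0.0754] [ 0.88 -0.83 -1.41] [ 0.04 -0.12  0.03] 0.605 t 11.1
hit True [0.4628 0.0415 0.0563] [-0.4  -0.66  4.62] [ 0.06 -0.1   0.02] 0.602 t 11.7
```

Run:
```python
from h import *
R=down(90)
r.grip(.74); p=read_state()['position']; r.movel([p[0],p[1],.20],velocity=.2)
w=shot('wrist','w3'); P=cloud(w); print('disc',band(P,w,S,.045,.050,.062))
r.reach([.429,-.319,.30],R); w=shot('wrist'); np.savez('w4.npz',**w); P=cloud(w); b=band(P,w,[.429,-.319],.045,.024,.036); print('spacer',b,read_state()['joints'].round(1)); rep()
```

```text
disc [4.623e-01 4.130e-02 2.790e-02 4.524e-01 4.080e-02 5.630e-02 1.030e+03]
spacer [ 4.287e-01 -3.206e-01  2.800e-02  4.279e-01 -3.208e-01  3.030e-02
  7.150e+02] [ 74.   34.5 -67.   94.2  32.9  73.7  91.2]
 [ 0.4296 -0.3171  0.2999] [ 0.42 -0.45  0.15] [ 0.08 -0.2  -0.03] 0.738 t 14.5
```

View pics/w3.png

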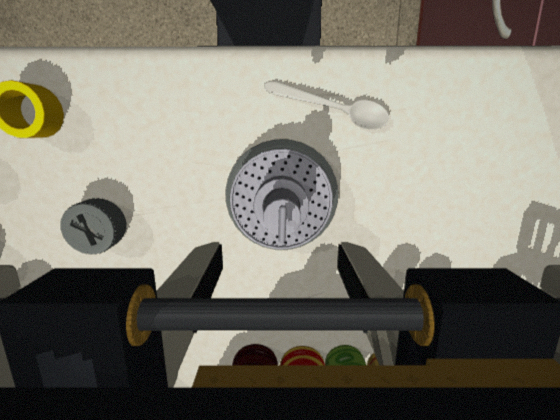

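The disc sits flat round the post, collar up, at (283,200) in the image. Its collar top measures 56 mm. On to the spacer.

Run:
```python
from h import *
R=down(90)
w=shot('wrist'); P=cloud(w); b=band(P,w,[.429,-.32],.045,.024,.036); print('spacer',b); rep()
x,y=b[:2]
c=settle([x,y],.10,R,1)
hit=r.movel([*c,.025],velocity=.1,f_stop=6); rep(f'hit {hit}')
if not hit:
    r.grip(0,force=25); rep('gripped'); p0=read_state()['position']
    r.movel([*c,.2],velocity=.2); rep()
    if .58<read_state()['width']<.63:
        c=settle(S+[p0[0]-x,0],.22,R); rep('above')
        hit=r.movel([*c,.105],velocity=.1,f_stop=4); rep(f'hit {hit}')
        if not hit:
            hit=r.movel([*c,.079],velocity=.03,f_stop=4); rep(f'hit {hit}')
```

```text
spacer [ 4.286e-01 -3.210e-01  2.800e-02  4.279e-01 -3.207e-01  3.040e-02
  7.160e+02]
 [ 0.4296 -0.3172  0.2999] [-0.24 -0.1   0.6 ] [ 0.1  -0.12 -0.01] 0.742 t 14.6
hit False [ 0.4276 -0.3204  0.0254] [ 0.02 -0.13  0.18] [ 0.06 -0.16  0.01] 0.741 t 16.7
gripped [ 0.4275 -0.3206  0.0256] [-0.83 -0.24  3.3 ] [ 0.07 -0.08 -0.03] 0.596 t 17.1
 [ 0.4261 -0.3203  0.1987] [ 0.24  0.36 -0.53] [ 0.04 -0.13 -0.05] 0.594 t 18.1
above [0.4619 0.0417 0.22  ] [ 0.43  0.24 -0.78] [ 0.12 -0.13  0.01] 0.595 t 20.3
hit False [0.4622 0.042  0.1055] [-0.67 -0.38 -0.48] [ 0.02 -0.15  0.01] 0.6 t 21.6
hit True [0.4616 0.0418 0.0799] [ 1.04 -0.47  4.38] [-0.03 -0.18 -0.08] 0.595 t 22.4
```

Run:
```python
from h import *
R=down(90)
r.grip(.74); p=read_state()['position']; r.movel([p[0],p[1],.22],velocity=.2)
w=shot('wrist'); P=cloud(w); print('spacer top',band(P,w,S,.045,.078,.092),'pin',pin_angle(P,w))
r.reach([.495,-.174,.22],R); r.sleep(.2); w=shot('wrist'); np.savez('w5.npz',**w); P=cloud(w)
b=band(P,w,[.495,-.174],.045,.024,.036); print('cap',b,read_state()['joints'].round(1)); rep()
x,y=b[:2]
# rectified top view, 0.25 mm/px, up = +y, right = +x
f=foc(w); g=np.mgrid[0:320,0:320]; X=x+(g[1]-160)*.00025; Y=y-(g[0]-160)*.00025
q=(np.stack([X,Y,np.full(X.shape,.03)],-1)-w['T'][:3,3])@w['T'][:3,:3]
u=(w['cx']-f*q[...,0]/q[...,2]).astype(np.float32); v=(w['cy']+f*q[...,1]/q[...,2]).astype(np.float32)
im=cv2.remap(w['color'],u,v,cv2.INTER_LINEAR)
zz=cv2.remap(P[...,2].astype(np.float32),u,v,cv2.INTER_NEAREST); zc=np.clip((zz)/.04*255,0,255).astype(np.uint8)
cv2.imwrite('pics/cap.png',np.hstack([im[:,:,::-1],cv2.cvtColor(zc,cv2.COLOR_GRAY2BGR)]))
np.savez('capz.npz',im=im,zz=zz)
```

```text
spacer top [4.629e-01 4.170e-02 2.810e-02 4.589e-01 4.150e-02 8.620e-02 1.463e+03] pin (np.float32(-1.4358283), (0.4625991880893707, 0.041886284947395325), (0.005963315721601248, 0.031173691153526306), 231)
cap [ 4.957e-01 -1.746e-01  3.090e-02  4.945e-01 -1.747e-01  3.020e-02
  1.919e+03] [ 54.8  37.5 -62.3 102.6  37.1  63.3  69.7]
 [ 0.4952 -0.1722  0.2204] [0.64 0.53 0.02] [ 0.02 -0.16  0.02] 0.74 t 24.9
```

View pics/cap.png

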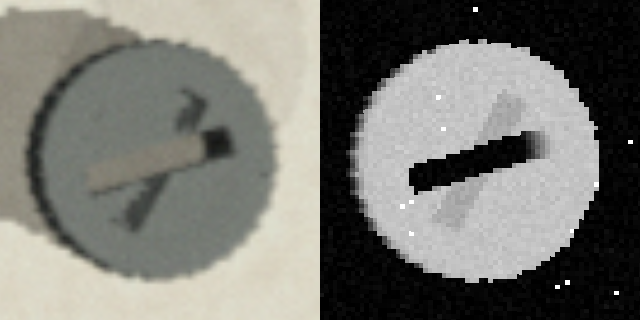

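The rectified crop shows the slot from (410,182) to (545,143), about +16°, and the shallow groove at about +61°, which matches 45° counter-clockwise. I'll fit the slot angle precisely, grasp the cap and align it to the pin at about -2°.

Run:
```python
from h import *
z=np.load('capz.npz')['zz']; m=((z<.018)&(np.hypot(*(np.mgrid[0:320,0:320]-160))<95)).astype(np.uint8); m=cv2.morphologyEx(m,cv2.MORPH_OPEN,np.ones((7,7)))
q=np.argwhere(m)[:,::-1].astype(np.float32)
vx,vy,cx,cy=cv2.fitLine(q,cv2.DIST_L2,0,.01,.01).ravel(); phi=-np.degrees(np.arctan(vy/vx)); print('slot',phi,cx,cy,cv2.minAreaRect(q))
x,y=.4953,-.1746; a=90+phi+2
for j in (a,90,45): 
    qq=r.solve_ik([*((x,y) if j==a else S),.12],down(j)); print(j,None if qq is None else np.round(qq,1))
r.grip(.85)
c=settle([x,y],.10,down(a),2); rep('over cap')
hit=r.movel([*c,.022],velocity=.1,f_stop=6); rep(f'hit {hit}')
if not hit:
    r.grip(0,force=45); rep('gripped')
    r.movel([*c,.2],velocity=.2); rep('lifted')
    c=settle(S,.24,down(90),2); rep('above')
    hit=r.movel([*c,.150],velocity=.1,f_stop=4); rep(f'hit {hit}')
print(read_state()['joints'].round(1))
```

```text
slot 16.736542 154.84673 160.98232 ((154.2998046875, 161.00645446777344), (32.44237518310547, 138.8639678955078), 73.41265869140625)
108.73654 [ 52.7  46.3 -60.  108.8  49.4  55.6  78. ]
90 [ 26.9  39.  -53.6 118.   44.8  46.   35.8]
45 [ 20.6  35.  -42.3 118.2  36.5  40.5  -0.6]
over cap [ 0.4954 -0.1744  0.1   ] [ 0.62 -0.34  0.45] [ 0.03 -0.14 -0.01] 0.851 t 26.7
hit False [ 0.4957 -0.1744  0.0224] [ 0.38 -0.24  0.1 ] [ 0.08 -0.11 -0.02] 0.85 t 27.6
gripped [ 0.4954 -0.1746  0.0224] [-0.47 -0.55  3.54] [ 0.01 -0.03 -0.02] 0.642 t 28.1
lifted [ 0.4942 -0.1747  0.1986] [-0.74 -0.63 -1.66] [ 0.08 -0.15  0.04] 0.644 t 29.1
above [0.463  0.0417 0.24  ] [-1.36 -0.22 -0.42] [ 0.07 -0.25 -0.01] 0.646 t 30.8
hit False [0.4634 0.0422 0.1505] [ 0.06  1.06 -0.33] [ 0.02 -0.12 -0.03] 0.644 t 31.8
[ 29.   36.7 -56.6 116.2  41.1  49.4  39. ]
```

Run:
```python
from h import *
c=S+(S-read_state()['position'][:2])*.5
r.sleep(.2); rep()
hit=r.movel([*c,.104],velocity=.03,f_stop=3); rep(f'hit {hit}'); r.sleep(.2); rep()
print(read_state()['eef_rot'].round(3).tolist())
```

```text
[0.4632 0.042  0.1505] [-0.02  0.21 -0.54] [ 0.09 -0.19  0.01] 0.647 t 32.0
hit True [0.4628 0.0416 0.107 ] [ 0.66 -0.76  2.94] [ 0.08 -0.17 -0.  ] 0.646 t 33.3
 [0.4627 0.0415 0.1069] [0.72 0.22 2.27] [ 0.16 -0.35  0.  ] 0.647 t 33.5
[[-1.0, 0.0, -0.001], [0.0, 1.0, 0.0], [0.001, 0.0, -1.0]]
```

The cap stopped at 107 mm TCP, against about 116 mm if it were resting on the pin, so the pin is through the slot. Now I press gently in steps.

Run:
```python
from h import *
c=read_state()['position'][:2]*0+[.463,.0418]
for z in (.105,.103,.101,.0995,.0985):
    hit=r.movel([*c,z],velocity=.02,f_stop=8); r.sleep(.15); rep(f'{z} {hit}')
    if hit or read_state()['ft_force'][2]>12.5: break
```

```text
0.105 False [0.4629 0.0417 0.105 ] [-0.9  -0.94  5.03] [ 0.02 -0.03  0.01] 0.648 t 33.9
0.103 False [0.4629 0.0417 0.103 ] [-1.39 -0.73  4.42] [-0.17 -0.04  0.02] 0.646 t 34.3
0.101 False [0.463  0.0417 0.1011] [-0.94 -1.06  5.73] [-0.13  0.01  0.04] 0.647 t 34.7
0.0995 False [0.463  0.0417 0.0997] [-0.67 -0.47  7.08] [-0.15  0.08 -0.04] 0.642 t 35.1
0.0985 False [0.463  0.0417 0.0989] [-0.8  -1.34  8.31] [-0.17  0.16 -0.  ] 0.646 t 35.5
```

```bash
cat >> h.py <<'E'
def favg(n=8):
    a=[]
    for _ in range(n): r.sleep(.03); a.append(np.r_[read_state()['ft_force'],read_state()['moment'][2]])
    return np.mean(a,0).round(2)
E
python3 - <<'E'
from h import *
c=[.463,.0418]; f=favg(); print(f)
for z in (.0978,.0971,.0964,.0957):
    hit=r.movel([*c,z],velocity=.01,f_stop=6); g=favg(); rep(f'{z} {hit} {g}')
    if hit or g[2]>f[2]+3: break
E
```

```text
[-1.32 -1.08  7.92  0.02]
0.0978 False [-2.75 -2.12 13.9   0.02] [0.463  0.0418 0.0988] [-2.91 -1.56 14.23] [-0.36  0.38  0.04] 0.645 t 36.3
```

The hard stop of the seat is at 98.9 mm TCP with only about 14 N on the tool. I back off about 1 mm and turn clockwise in steps.

Run:
```python
from h import *
c=[.463,.0418]
r.movel([*c,.0996],velocity=.02); rep(f'{favg()}')
for t in (9,18,27,36,45):
    hit=r.movel([*c,.0996],velocity=.02,frame=down(90-t),f_stop=8); g=favg(5); R=read_state()['eef_rot']; rep(f'{t} {hit} {g} jaw {np.degrees(np.arctan2(R[1,1],R[0,1])):.1f}')
    if hit or abs(g[3])>.6: break
```

```text
[-0.61 -0.79  6.7   0.02] [0.463  0.0417 0.0998] [-1.04  0.17  6.86] [-0.16  0.09  0.04] 0.644 t 36.8
9 False [-0.35 -0.51  6.24 -0.09] jaw 81.0 [0.4634 0.0421 0.1   ] [-0.32 -0.89  6.83] [-0.09 -0.04 -0.04] 0.643 t 37.3
18 False [ 0.03 -0.11  6.54 -0.09] jaw 72.0 [0.4636 0.0422 0.1   ] [-0.57 -0.52  7.13] [-0.07 -0.06 -0.09] 0.643 t 37.8
27 False [-0.24  0.24  6.03 -0.06] jaw 63.0 [0.4637 0.0422 0.1001] [-0.48  0.61  5.84] [-0.12 -0.09 -0.08] 0.644 t 38.3
36 False [ 0.08 -0.06  6.31 -0.07] jaw 54.0 [0.4638 0.0422 0.1001] [ 0.22 -1.41  6.3 ] [-0.1  -0.07 -0.02] 0.646 t 38.7
45 False [-0.05 -0.21  6.27 -0.09] jaw 45.0 [0.4637 0.0422 0.1001] [-0.27 -0.25  6.21] [-0.07 -0.07 -0.07] 0.645 t 39.2
```

Run:
```python
from h import *
c=[.463,.0418]; R=down(45)
for z in (.1015,.1025,.1035,.1045,.1052,.1058):
    r.movel([*c,z],velocity=.02,frame=R); g=favg(5); rep(f'{z} {g}')
    if g[2]<-2: break
```

```text
0.1015 [ 0.24 -0.4   5.44 -0.09] [0.4637 0.0422 0.1019] [ 0.85 -0.14  5.69] [-0.06 -0.13 -0.11] 0.65 t 39.6
0.1025 [ 0.15 -0.24  4.88 -0.09] [0.4637 0.0422 0.1028] [-0.06 -0.49  4.6 ] [ 0.   -0.16 -0.1 ] 0.646 t 40.0
0.1035 [ 1.2   0.96  4.22 -0.06] [0.4636 0.0422 0.1037] [1.75 2.51 4.03] [ 0.13 -0.52  0.  ] 0.644 t 40.5
0.1045 [ 2.45  1.11  4.08 -0.05] [0.4635 0.0421 0.1046] [1.85 1.31 3.8 ] [ 0.27 -0.72 -0.02] 0.643 t 40.9
0.1052 [ 2.24  1.26  3.67 -0.02] [0.463  0.0419 0.1052] [2.13 1.14 3.39] [ 0.39 -0.72 -0.01] 0.646 t 41.3
0.1058 [ 3.21  1.95 -0.42 -0.01] [0.4629 0.0418 0.1056] [ 3.09  1.54 -1.34] [ 0.53 -0.97  0.  ] 0.649 t 41.7
```

The pin took over at 105.5 mm TCP, about 3.4 mm pressed, which fits the groove. Release, back off and look.

Run:
```python
from h import *
r.movel([.463,.0418,.1052],velocity=.02,frame=down(45)); rep()
r.grip(.85); r.movel([.463,.0418,.26],velocity=.2); rep()
r.reach([.463,.0418,.26],down(90)); r.sleep(.2)
w=shot('wrist'); P=cloud(w)
b=band(P,w,S,.045,.106,.125); print(b)
d=np.hypot(P[...,0]-S[0],P[...,1]-S[1]); z=P[...,2][(d>.017)&(d<.027)&(P[...,2]>.10)]; print('cap top z',np.median(z),z.std(),len(z))
q=P[(d>.017)&(d<.027)&(P[...,2]>.10)]; print('tilt',np.linalg.lstsq(np.c_[q[:,:2]-S,np.ones(len(q))],q[:,2],rcond=None)[0].round(3))
k=w['color'][120:270,200:360]; cv2.imwrite('pics/fin.png',cv2.resize(k,None,fx=4,fy=4,interpolation=cv2.INTER_CUBIC)[:,:,::-1])
```

```text
[0.463  0.0418 0.1054] [1.97 1.47 3.28] [ 0.43 -0.78  0.02] 0.645 t 42.0
 [0.4622 0.0414 0.259 ] [ 0.62 -0.24 -0.35] [-0.01 -0.16  0.03] 0.846 t 43.4
[4.632e-01 4.180e-02 3.080e-02 4.619e-01 4.190e-02 1.135e-01 2.556e+03]
cap top z 0.35832077514949173 0.08415052028705663 9735
tilt [-6.809  0.096  0.193]
```

View pics/fin.png

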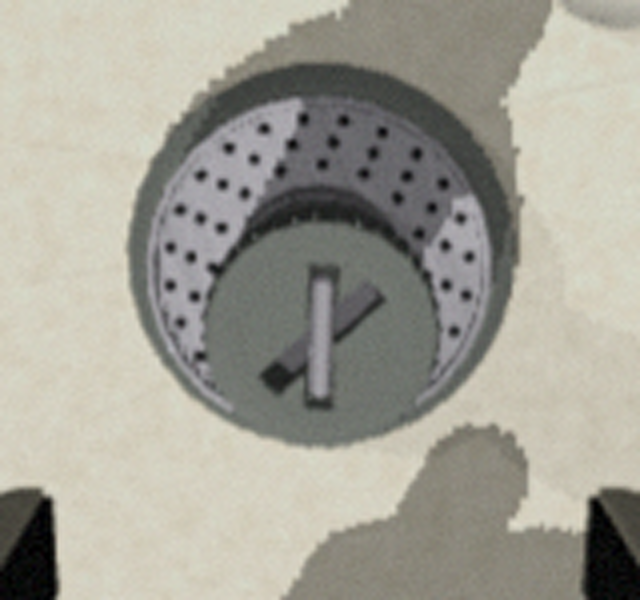

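The pin, at (320,335), lies in the groove, with the open slot at 45° to it, so the cap is locked. The tilt figure was polluted by gripper points, so I redo it bounded in height and then hand in.

Run:
```python
from h import *
w=shot('wrist'); P=cloud(w); d=np.hypot(P[...,0]-S[0],P[...,1]-S[1])
q=P[(d>.018)&(d<.027)&(P[...,2]>.108)&(P[...,2]<.118)]
print('cap top',np.median(q[:,2]),'tilt',np.linalg.lstsq(np.c_[q[:,:2]-S,np.ones(len(q))],q[:,2],rcond=None)[0].round(3)); rep()
if abs(np.median(q[:,2])-.113)<.002: r.sign_off(); print('signed')
```

```text
cap top 0.11383611507154895 tilt [-0.     0.002  0.114]
 [0.4629 0.0419 0.26  ] [ 0.35 -0.19  0.09] [ 0.07 -0.12  0.06] 0.85 t 44.4
the job is handed in; nothing more can be done
signed
```

The strainer is back together on its stand and the cap is locked. I handed the job in at about 44 s on the robot's clock; no verdict is reported.

- **Stacking:** I placed the disc, then the grey spacer, then the cap, lowering each until a light contact. The cap went on with its slot over the pin.
- **Locking:** I pressed the cap until I felt the seat's hard stop, with about 14 N on the tool. I then backed off about 1 mm, turned it 45° clockwise with no resistance, and let it rise until the pin took the load. I then let go of it and backed off.
- **Last checks:** The picture shows the pin lying in the groove. The cap is level (tilt about 0.002 rad), within about 1 mm of the post axis, and its top is 113.8 mm up (113 expected). By feel, the seat is pressed down about 3.4 mm, inside the 1.8 to 4.8 mm band.
- **Disagreements:** The first tilt fit picked up gripper points and was useless; I redid it with only cap points. The top and side cameras differed by 1–2 cm in my hand-read positions, so I used the wrist camera throughout.
- **Not checked:** I did not go near the mug, the jar or the look-alike rings, but took no final picture of them.

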